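# Fit the wide tube on the fume extractor's inlet

### The job

Fit the wider of the two grey tubes over the wider of the two upright inlet spigots on top of the bench fume extractor. Push it straight down until it sits fully home on the collar before you let go of it, then leave it standing there. Leave the slim tube alone.

Things in the scene. Friction and masses are not known exactly. Their poses are not given: they have to be found in the camera images.
- tube_mid (a point): Centre (half-way up, on the axis) of the wide tube: loose, rigid, straight grey plastic, open at both ends, 48 mm outside diameter, 40 mm bore, 90 mm long, about 80 g. It stands upright on the table, its centre 45 mm above its lower end. z is its axis; both ends are alike. It can be gripped across its outside at half height from any direction.
- port_seat (a point): Foot of the wide aluminium spigot on its axis, at the top face of its 64 mm collar, z up, 126 mm above the table. 36 mm diameter for 25 mm, then tapering to 20 mm at its tip 50 mm above this point. A tube fully home rests on the collar, its centre 45 mm above this point.
- slim_tube_mid (a point): Centre of the slim tube, which is not to be used: loose, grey, 30 mm outside diameter, 22 mm bore, 90 mm long, standing upright at least 100 mm (axis to axis) from the wide tube. z is its axis.
- slim_port_seat (a point): Foot of the slim spigot (not to be used), same height: 17 mm diameter, 50 mm tall, 120 mm from the wide one; which is on the left varies. Both stand on the flat top of the extractor, a fixed grey box 200 mm by 240 mm (long side along the line of the spigots), 120 mm high, centred midway between them.
There are look-alikes about, which are no part of the job. What is shaped like the part that bears tube_mid but blue or purple is not meant.

How it is judged:
By the outcome, as a careful person would: the job done as asked, in the order asked, and still so for the second after the job is handed in, with the robot touching nothing.
It also fails if it takes over 37 s, if anything falls off the work surface, if the arm or the gripper's body presses on something with over 40 N, if the wrist force passes 120 N, or if a joint passes its speed limit or range.

### The arm

A 6-joint arm with a two-finger parallel gripper is mounted at the origin on the work surface. World frame = base frame: x ahead of the robot, y to its left, z up, the work surface at z = 0. Lengths are in m, angles in rad, forces in N, time in s.
With the tool pointing down it reaches from about 0.375 to 0.9 m from the base axis. Payload 3.1 kg.
Tool frame: the origin (TCP) lies midway between the tips of the shut fingers; the grasp point (between the pads) lies 19 mm behind it (manip.hold_point_z is the distance from the TCP to the grasp point, in m); z points along the fingers, y is the direction in which the jaws open and shut (so a half turn about z gives the same grasp; the last joint's range is limited). The gripper opens to 85 mm and grips with 20 to 120 N. Pads are 22 mm wide; open, the fingers measure 114 mm over their backs; the gripper's body (76 mm by 85 mm) begins 54 mm behind the grasp point. The pads swing forward as they close: fully open they stand 13 mm farther back than shut.
Start: joints at [-1.417, 0.527, 1.433, -0, 1.181, -0.178], TCP at [0.204, -0.591, 0.231] pointing down, gripper open.
Joint ranges: [-3.08, 3.08], [-0.75, 2.2], [0.22, 2.44], [-1.43, 4.57], [0, 2.65], [-2.85, 2.85]. Speed limits (rad/s): [2.79, 2.79, 3.14, 3.14, 3.14, 3.14].

### API

Orientations are given as a unit quaternion [x, y, z, w].
In Python, from station import manip gives the robot as it stands.
- The arm moves only by the tool drive_tool, never from a script. Its argument "motion" is one flat list of numbers, 7 for each row, row after row: the shift along the tool's x, y, z in mm, then the turn, a rotation vector about the tool's x, y, z in degrees, then the finger opening in mm, from 0 to 85.4. A call has 1 to 8 rows; each row is the pose to reach, as a shift and turn from the pose measured when the call began, along the tool's axes at that moment; what a row does not reach only later rows make up. A row lasts 1/8 s, in which the tool goes at most 62.5 mm and 10.7 degrees, less where a joint would pass 70% of its speed; a pose out of reach is approached as far as the arm can. A call with a gripper value outside its range is refused whole. The fingers move at their own pace and stop on an object; "force" is the grip in N (left out, the last holds). Time passes only in rows, so rows that repeat a pose let the fingers close. It gives the time, the measured TCP pose, the force and the opening at its end, in the units of the state.
- manip.sense(): the state, without advancing time (a new reading comes with each control period).
- manip.snapshot(name): name is "scene" or "side" or "wrist"; returns a dict with "color" (400x640x3 uint8, red, green, blue), "fx", "fy", "cx", "cy" (pixels), "k1" (the pictures are not rectified: a ray, as slopes to the right and down, at radius r is drawn at 1 + k1 r^2 times it, then the intrinsics apply), "view" (4x4, takes a point from world to camera coordinates). Camera axes: x right, y up, looking along -z (the intrinsics and any distortion apply to the point x, -y, -z); pixel columns grow to the right and rows downward; lengths in m; the calibration is good to about 2 mm. A picture is of the moment at which its call begins. There is no depth.
- manip.sign_off(): hands the job in, once; it reports no verdict.
The state is a dict: "t": time; "q": joint angles; "qd": joint speeds; "tau": joint torques, N m; "tcp_pos": TCP position; "tool_rot": TCP orientation; "force": force on the tool from outside, world axes, zero at the start; "ft_torque": the same for the moment, N m; "finger_gap": opening from 0.0 (shut) to 1.0 (fully open).
Only numpy, scipy, OpenCV 4.12 (cv2) and the standard library are available. Lean on these libraries where they do the work, as an engineer would, in place of code of your own. Each camera call takes 0.05 s, during which the arm holds its last target.

## Working session

There is one attempt and no reset: what is moved stays moved. The work goes in short steps, Python scripts to look and compute and a tool call to move; the robot and the scene stay as the last step left them, time stands still between calls to the robot, and variables do not carry over. Pictures are saved under pics/ and viewed, and the job is handed in when it is done.

Besides the shell and the picture viewer there is one more tool, called after "Call:" by a JSON object that holds its "api" and its "payload", one argument or row to a line. drive_tool: Moves the arm, as the interface text tells. Its arguments: {"type":"object","properties":{"motion":{"type":"array","items":{"type":"number"}},"force":{"type":"number"}},"required":["motion"]}

```bash
ls; mkdir -p pics
python3 - <<'E'
from station import manip
import cv2,json
s=manip.sense();print(s['t'],s['tcp_pos'],s['tool_rot'],s['finger_gap'],manip.hold_point_z)
import pickle
d={}
for n in("scene","side"):
    p=manip.snapshot(n);d[n]=p;cv2.imwrite(f"pics/{n}0.png",p["color"][:,:,::-1])
    print({k:v for k,v in p.items() if k!='color'})
pickle.dump(d,open('d0.pkl','wb'))
E
```

```text
pics
0.0 [ 0.20348624 -0.59017532  0.2303245 ] [ 9.86272433e-01  1.65122611e-01  2.49564774e-05 -1.09983219e-03] 1.0043951320996904 0.0187
{'fx': 421.47750253772796, 'fy': 421.47750253772796, 'cx': 317.1010100506195, 'cy': 197.5452044986896, 'k1': -0.10906483674287412, 'view': array([[-0.62127526,  0.78339513, -0.01758195,  0.30932391],
       [-0.56340686, -0.43099331,  0.7048528 ,  0.20831441],
       [ 0.54460055,  0.4478134 ,  0.70913567, -1.26150963],
       [ 0.        ,  0.        ,  0.        ,  1.        ]])}
{'fx': 447.9123071096311, 'fy': 447.9123071096311, 'cx': 324.7416075818275, 'cy': 196.8792358647624, 'k1': 0.012962421354532395, 'view': array([[-0.843742  , -0.53620197,  0.0242256 ,  0.45082284],
       [ 0.305571  , -0.44274658,  0.84297202, -0.22225032],
       [-0.44127746,  0.71865354,  0.53741166, -0.80270041],
       [ 0.        ,  0.        ,  0.        ,  1.        ]])}
```

View pics/scene0.png

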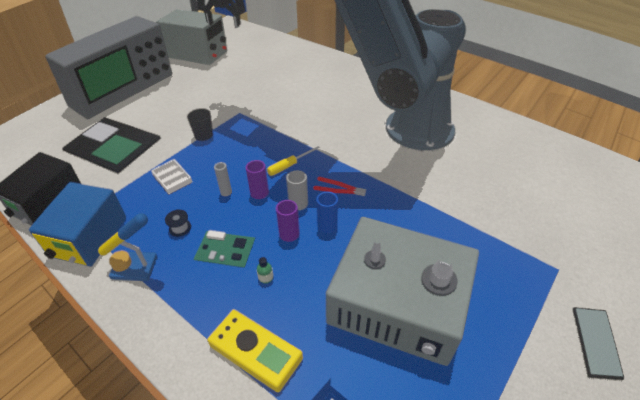

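View pics/side0.png

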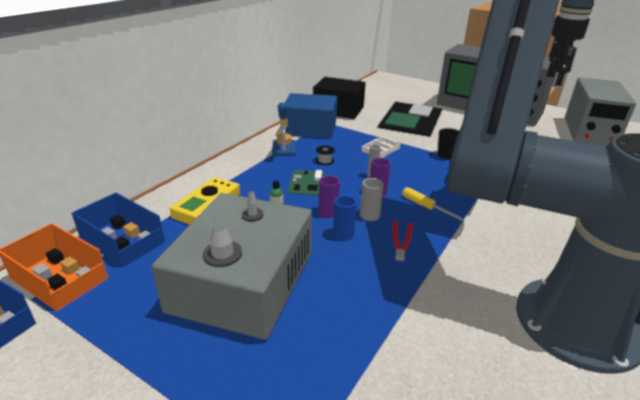

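The wide grey tube is at scene (297,190) and side (371,200), with purple and blue look-alikes close by. The slim tube is at scene (223,180). The wide spigot is at scene (440,275) and side (222,248). I'll enlarge these areas.

Run:
```python
import cv2,numpy as np
a=cv2.imread('pics/scene0.png');b=cv2.imread('pics/side0.png')
def c(im,x,y,w=60,h=50,s=6):return cv2.resize(im[y:y+h,x:x+w],None,fx=s,fy=s,interpolation=cv2.INTER_CUBIC)
top=np.hstack([c(a,270,163),c(b,340,172)]);bot=np.hstack([c(a,410,250),c(b,192,220)])
o=np.vstack([top,bot])
cv2.imwrite('pics/crops0.png',o);print(o.shape)
```

```text
(600, 720, 3)
```

View pics/crops0.png

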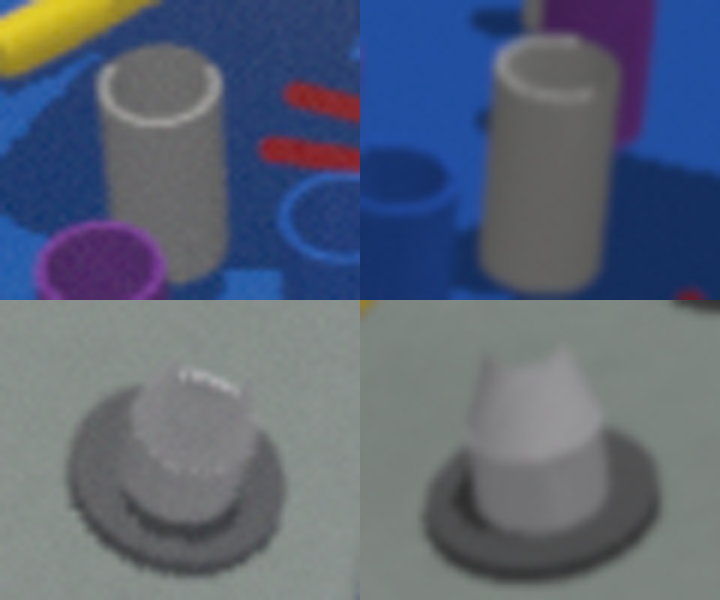

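```bash
cat > h.py <<'E'
import numpy as np,cv2
from scipy.optimize import least_squares
def proj(p,P):
    P=np.atleast_2d(P);c=P@p['view'][:3,:3].T+p['view'][:3,3]
    x=c[:,0]/-c[:,2];y=-c[:,1]/-c[:,2];f=1+p['k1']*(x*x+y*y)
    return np.c_[p['fx']*x*f+p['cx'],p['fy']*y*f+p['cy']]
def ray(p,u):
    x=(u[0]-p['cx'])/p['fx'];y=(u[1]-p['cy'])/p['fy'];X,Y=x,y
    for _ in range(20):
        f=1+p['k1']*(X*X+Y*Y);X,Y=x/f,y/f
    R=p['view'][:3,:3];t=p['view'][:3,3]
    return -R.T@t,R.T@np.array([X,-Y,-1])
def atz(p,u,z):
    o,d=ray(p,u);return o+d*(z-o[2])/d[2]
def circ(x,y,z,r,n=72):
    a=np.linspace(0,2*np.pi,n,endpoint=False);return np.c_[x+r*np.cos(a),y+r*np.sin(a),np.full(n,z)]
def ext(p,x,y,z,r):
    q=proj(p,circ(x,y,z,r));return np.r_[q.min(0),q.max(0)]
def fitc(p,e,z,r):
    """centre xy of circle from its image extents [x0,y0,x1,y1] (nan to ignore)"""
    e=np.array(e,float);m=~np.isnan(e);g=atz(p,((e[0]+e[2])/2,np.nanmean(e[1::2])),z)[:2]
    s=least_squares(lambda v:(ext(p,*v,z,r)-e)[m],g,loss='soft_l1');return s.x,s.fun
def draw(p,im,x,y,l,off,s,col):
    for z,r in l:
        q=(proj(p,circ(x,y,z,r))-off+.5)*s-.5
        cv2.polylines(im,[np.round(q).astype(int)],True,col,1)
E
cat > a.py <<'E'
import pickle;from h import *
d=pickle.load(open('d0.pkl','rb'));A,B=d['scene'],d['side']
def c(ox,oy,e,a=0,b=0):
    return [(e[0]-a+.5)/6-.5+ox,(e[1]-b+.5)/6-.5+oy,(e[2]-a+.5)/6-.5+ox,(e[3]-b+.5)/6-.5+oy]
n=np.nan
T=[fitc(A,c(270,163,[98,44,222,126]),.09,.024),fitc(B,c(340,172,[493,35,620,104],360),.09,.024)]
S=[fitc(A,c(410,250,[68,n,285,n],0,300)[:1]+[n]+c(410,250,[68,n,285,n],0,300)[2:],.126,.032) if 0 else fitc(A,c(410,250,[68,378,285,570],0,300),.126,.032),fitc(B,c(192,220,[425,428,660,568],360,300),.126,.032)]
for v in T+S:print(v[0],np.round(v[1],2))
t=(T[0][0]+T[1][0])/2;s=(S[0][0]+S[1][0])/2;print(t,s)
s6=6;out=[]
for (p,ox,oy,k,xy) in[(A,270,163,0,t),(B,340,172,0,t),(A,410,250,1,s),(B,192,220,1,s)]:
    im=cv2.resize(p['color'][oy:oy+50,ox:ox+60,::-1],None,fx=6,fy=6,interpolation=cv2.INTER_CUBIC)
    l=[[(.09,.024),(0,.024)],[(.126,.032),(.126,.018),(.151,.018),(.176,.010)]][k]
    draw(p,im,*xy,l,np.array([ox,oy]),6,(0,255,255));out.append(im)
cv2.imwrite('pics/ov0.png',np.vstack([np.hstack(out[:2]),np.hstack(out[2:])]))
E
python3 a.py
```

```text
[ 0.46285072 -0.08800883] [ 0.08 -0.08 -0.08  0.08]
[ 0.4615198 -0.0829244] [-0.01  0.35  0.01 -0.32]
[0.54163546 0.31322856] [-0.03  0.98  0.03 -0.81]
[0.53867944 0.31677218] [-0.12 -0.8   0.12  0.62]
[ 0.46218526 -0.08546662] [0.54015745 0.31500037]
```

View pics/ov0.png

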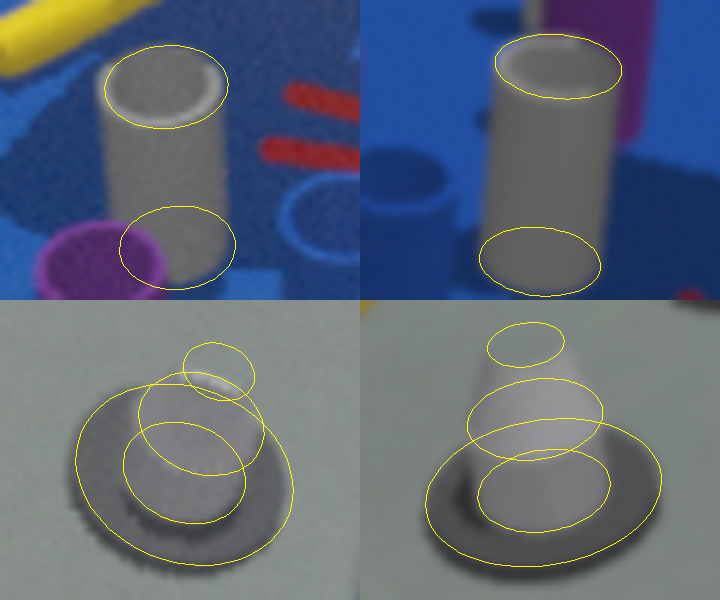

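Run:
```python
import cv2,numpy as np
a=cv2.imread('pics/scene0.png');b=cv2.imread('pics/side0.png')
cv2.imwrite('pics/z1.png',cv2.resize(a[145:245,200:350],None,fx=5,fy=5,interpolation=cv2.INTER_CUBIC))
cv2.imwrite('pics/z2.png',cv2.resize(b[140:250,300:470],None,fx=4,fy=4,interpolation=cv2.INTER_CUBIC))
```

```text
(no output)
```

View pics/z1.png

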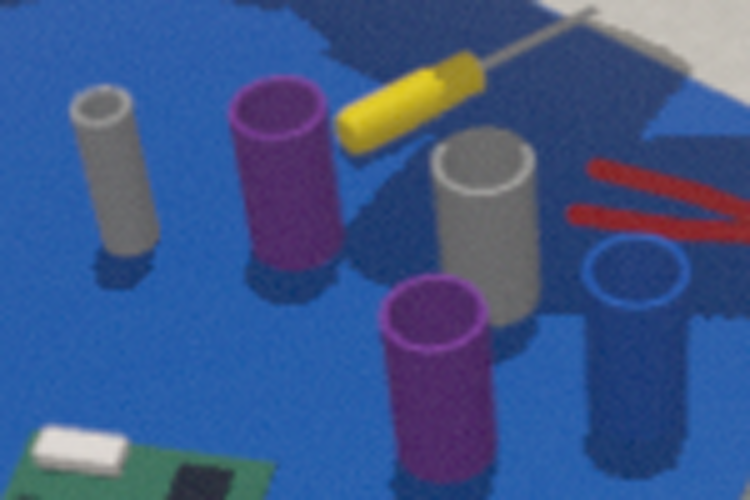

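View pics/z2.png

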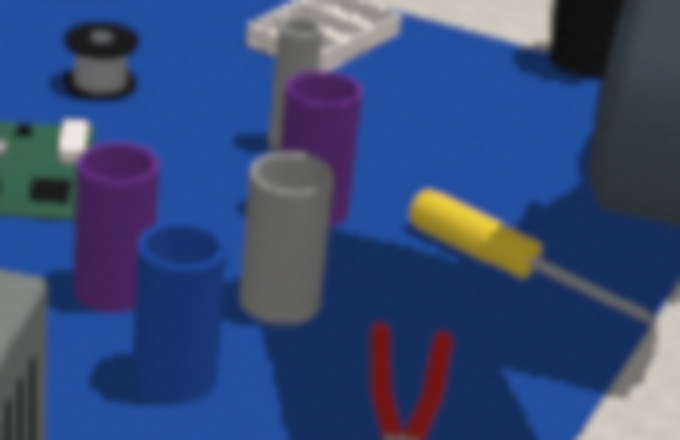

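Run:
```python
import pickle;from h import *
d=pickle.load(open('d0.pkl','rb'));A,B=d['scene'],d['side']
t=np.array([.462,-.0855])
def f(u,o,s):return ((u[0]+.5)/s-.5+o[0],(u[1]+.5)/s-.5+o[1])
for n,u,w in[('wide',(484,161),(291,173)),('p1',(278,107),(323,88)),('p2',(434,313),(118,163)),('blue',(636,271),(181,245)),('slim',(102,106),(300,29))]:
    a=atz(A,f(u,(200,145),5),.09)[:2];b=atz(B,f(w,(300,140),4),.09)[:2];m=(a+b)/2-t
    print(n,a,b,np.linalg.norm(m),np.degrees(np.arctan2(m[1],m[0])))
for n,u in[('slimport',(375,260)),('wideport',(438.5,283))]:print(n,atz(A,u,.126))
# driver, pliers on table
for u in [(340,125),(480,72),(600,168),(575,213)]:print(u,atz(A,f(u,(200,145),5),.01)-np.r_[t,0])
from station import manip
from scipy.spatial.transform import Rotation as R
s=manip.sense();print(R.from_quat(s['tool_rot']).as_matrix().round(4),s['q'])
```

```text
wide [ 0.46308675 -0.08734009] [ 0.46181696 -0.08379264] 0.0004567045989939807 -8.355532528307354
p1 [ 0.4939412  -0.19189212] [ 0.49294242 -0.18701613] 0.10860500368551627 -73.17161228042245
p2 [ 0.55101791 -0.04106804] [ 0.54862434 -0.03712498] 0.09932690333951125 27.851364418117413
blue [0.47727598 0.01305174] [0.4755275  0.01675492] 0.10143095303705188 81.8372366691392
slim [ 0.54544564 -0.26151969] [ 0.54232769 -0.25254128] 0.19007401975393654 -64.48073117130302
slimport [0.57678289 0.20070634 0.126     ]
wideport [0.55110988 0.3172148  0.126     ]
(340, 125) [-0.03829678 -0.14219789  0.01      ]
(480, 72) [-0.11713759 -0.11090445  0.01      ]
(600, 168) [-0.09583546 -0.01042561  0.01      ]
(575, 213) [-0.06145244  0.00039148  0.01      ]
[[ 9.455e-01  3.257e-01 -3.000e-04]
 [ 3.257e-01 -9.455e-01  1.900e-03]
 [ 4.000e-04 -1.900e-03 -1.000e+00]] [-1.41752105e+00  5.28374936e-01  1.43375483e+00  2.51302333e-05
  1.18141585e+00 -1.78480681e-01]
```

Call:
{"api": "drive_tool", "payload": {
  "motion": [40,-39,0,0,0,-6,85,81,-78,0,0,0,-12,85,122,-117,0,0,0,-18,85,163,-156,0,0,0,-24,85,204,-195,0,0,0,-30,85,245,-234,0,0,0,-36,85,286,-273,0,0,0,-42,85,327,-313,0,0,0,-48,85],
  "force": 40
}}

```text
t: 1.1
tcp_pos: [0.4112, -0.1861, 0.2311]
tool_rot: [0.833, 0.553, 0.0, -0.001]
force: [1.0, -0.2, -0.3]
finger_gap: 0.996
```

```bash
cat > s.py <<'E'
import sys,pickle;from h import *
from station import manip
from scipy.spatial.transform import Rotation as R
def go(target,turn_to=None):
    """print shift (mm, tool axes) to world target TCP, and tilt/turn"""
    s=manip.sense();M=R.from_quat(s['tool_rot']).as_matrix();p=np.array(s['tcp_pos'])
    print('t',round(s['t'],2),'tcp',p.round(4),'jaw',np.degrees(np.arctan2(M[1,1],M[0,1])).round(1),'z',M[:,2].round(4),'F',np.round(s['force'],1),'gap',round(s['finger_gap'],3))
    print('shift mm',(M.T@(np.array(target)-p)*1000).round(1))
    if turn_to is not None:
        a=np.radians(turn_to);y=np.array([np.cos(a),np.sin(a),0]);z=np.array([0,0,-1.]);D=np.c_[np.cross(y,z),y,z]
        print('rotvec deg',np.degrees(R.from_matrix(M.T@D).as_rotvec()).round(2))
def snap(n,f):
    p=manip.snapshot(n);pickle.dump(p,open(f+'.pkl','wb'));cv2.imwrite(f'pics/{f}.png',p['color'][:,:,::-1]);return p
E
python3 -c "
from s import *
go([.462,-.0855,.2],-22.5)"
```

```text
t 1.1 tcp [ 0.4112 -0.1861  0.2311] jaw -22.8 z [-3.e-04  2.e-03 -1.e+00] F [ 1.  -0.2 -0.3] gap 0.996
shift mm [112.4   7.8  31.2]
rotvec deg [-0.06 -0.1  -0.32]
```

Call:
{"api": "drive_tool", "payload": {
  "motion": [50,3,0,0,0,0,85,90,6,0,0,0,0,85,112,8,0,0,0,0,85,112,8,0,0,0,0,85]
}}

```text
t: 1.6
tcp_pos: [0.4622, -0.0847, 0.231]
tool_rot: [0.832, 0.555, 0.0, -0.001]
force: [-0.6, -0.0, -0.3]
finger_gap: 0.997
```

```bash
python3 -c "
from s import *
go([.462,-.0855,.1],-22.5)
p=snap('wrist','w1');print(p['fx'],p['k1'],np.linalg.inv(p['view'])[:3].round(3))
print(proj(p,[[.462,-.0855,.09]]))"
```

```text
t 1.6 tcp [ 0.4622 -0.0847  0.231 ] jaw -22.6 z [-8.0e-04  2.2e-03 -1.0e+00] F [-0.6 -0.  -0.3] gap 0.997
shift mm [ -1.1   0.4 131. ]
rotvec deg [-0.09 -0.1  -0.14]
278.2775663281979 -0.027298753668086248 [[ 0.923  0.365  0.125  0.495]
 [-0.386  0.874  0.295 -0.008]
 [-0.001 -0.32   0.947  0.374]]
[[316.28258517 184.02023074]]
```

View pics/w1.png

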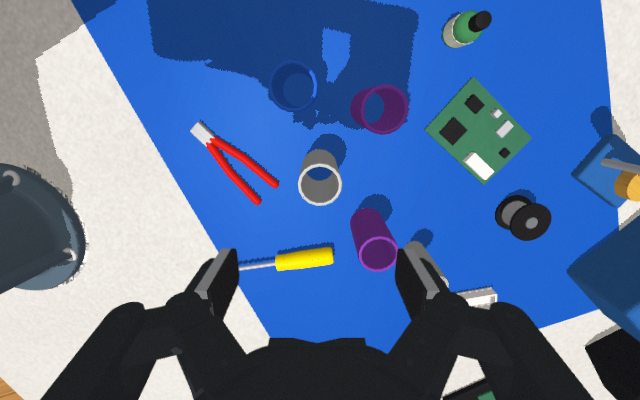

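The grey tube's rim is at wrist (320,184), against a prediction of (316,184). The lower purple tube is at (376,250) and well clear of the jaw line. I'll refine the rim position.

Run:
```python
from h import *;import pickle
p=pickle.load(open('w1.pkl','rb'))
im=p['color'][140:220,280:360,::-1];im=cv2.resize(im,None,fx=7,fy=7,interpolation=cv2.INTER_CUBIC)
draw(p,im,.462,-.0855,[(.09,.024)],np.array([280,140]),7,(0,255,255))
cv2.imwrite('pics/w1c.png',im)
```

```text
(no output)
```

View pics/w1c.png

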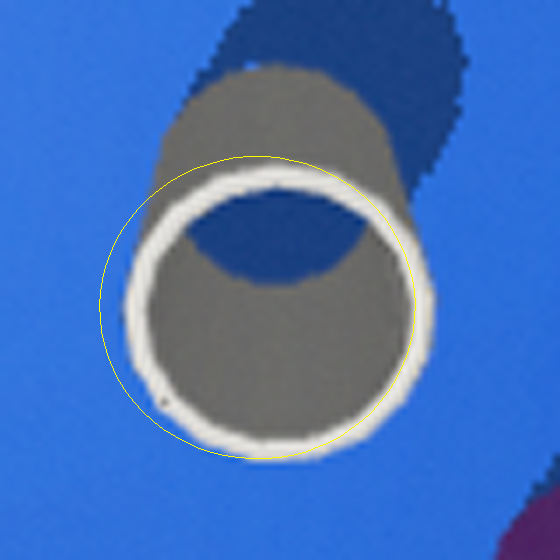

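Run:
```python
from s import *
p=pickle.load(open('w1.pkl','rb'))
e=(np.array([124,164,435,461])+.5)/7-.5+np.array([280,140,280,140])
v,r=fitc(p,e,.09,.024);print(v,r.round(2))
m=(v*1+np.array([.4630,-.0877])+np.array([.4617,-.0834]))/3;print(m)
go([v[0],v[1],.031],-22.5)
```

```text
[ 0.46483155 -0.08761679] [-0.28 -0.31  0.28  0.36]
[ 0.46317718 -0.08623893]
t 1.65 tcp [ 0.4619 -0.0855  0.231 ] jaw -22.7 z [-0.001   0.0019 -1.    ] F [-0.2 -1.4  0.4] gap 0.995
shift mm [ -1.1   3.8 200. ]
rotvec deg [-0.1  -0.08 -0.21]
```

Call:
{"api": "drive_tool", "payload": {
  "motion": [-1,3,50,0,0,0,85,-1,3,90,0,0,0,85,-1,3,120,0,0,0,85,-1,3,145,0,0,0,85,-1,3,170,0,0,0,85,-1,3,190,0,0,0,85,-1,3,199,0,0,0,85,-1,3,200,0,0,0,85]
}}

```text
t: 2.65
tcp_pos: [0.4638, -0.0879, 0.0307]
tool_rot: [0.833, 0.554, -0.0, -0.001]
force: [-0.2, 0.1, -0.5]
finger_gap: 0.998
```

```bash
python3 -c "
from s import *
go([.464,-.087,.031],-22.5)
p=snap('wrist','w2')"
```

```text
t 2.65 tcp [ 0.4638 -0.0879  0.0307] jaw -22.8 z [-0.0018  0.0021 -1.    ] F [-0.2  0.1 -0.5] gap 0.998
shift mm [ 0.9 -0.1 -0.3]
rotvec deg [-0.14 -0.07 -0.26]
```

View pics/w2.png

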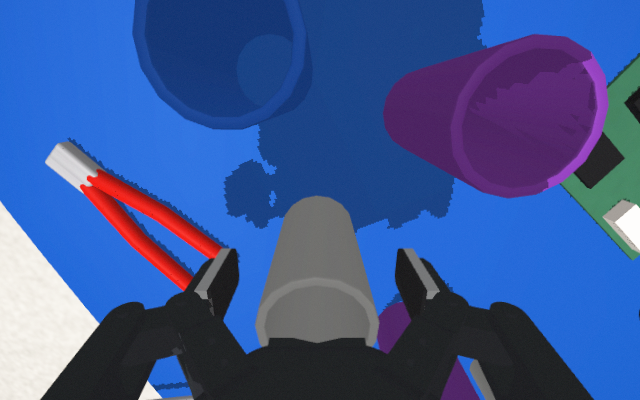

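The tube stands centred between the pads, with its axis at about column 318, and nothing is touching it. Closing now.

Call:
{"api": "drive_tool", "payload": {
  "motion": [0,0,0,0,0,0,60,0,0,0,0,0,0,50,0,0,0,0,0,0,44,0,0,0,0,0,0,40,0,0,0,0,0,0,40,0,0,0,0,0,0,40],
  "force": 50
}}

```text
t: 3.45
tcp_pos: [0.4645, -0.0879, 0.032]
tool_rot: [0.833, 0.554, 0.0, -0.0]
force: [-0.9, -0.5, 4.8]
finger_gap: 0.558
```

```bash
python3 -c "
from s import *
go([.464,-.087,.031],-22.5)"
```

```text
t 3.45 tcp [ 0.4645 -0.0879  0.032 ] jaw -22.7 z [ 4.e-04  1.e-03 -1.e+00] F [-0.9 -0.5  4.8] gap 0.558
shift mm [ 0.7 -0.8  1. ]
rotvec deg [ 0.   -0.06 -0.22]
```

Call:
{"api": "drive_tool", "payload": {
  "motion": [0,0,-15,0,0,0,40,0,0,-50,0,0,0,40,0,0,-95,0,0,0,40,0,0,-140,0,0,0,40,0,0,-180,0,0,0,40,0,0,-210,0,0,0,40,0,0,-228,0,0,0,40,0,0,-230,0,0,0,40]
}}

```text
t: 4.45
tcp_pos: [0.4648, -0.0882, 0.264]
tool_rot: [0.832, 0.554, 0.002, 0.001]
force: [-0.5, 0.2, -1.2]
finger_gap: 0.557
```

```bash
python3 -c "
from s import *
go([.540,.315,.262],20)
p=snap('wrist','w3')"
```

```text
t 4.45 tcp [ 0.4648 -0.0882  0.264 ] jaw -22.7 z [ 4.2e-03 -7.0e-04 -1.0e+00] F [-0.5  0.2 -1.2] gap 0.557
shift mm [401.  -86.2   2. ]
rotvec deg [ 2.50e-01  4.00e-02 -4.27e+01]
```

View pics/w3.png

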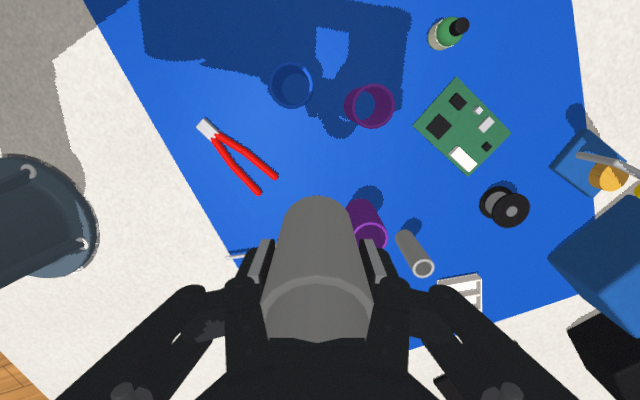

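Call:
{"api": "drive_tool", "payload": {
  "motion": [30,-6,0,0,0,0,40,80,-17,0,0,0,0,40,135,-29,0,0,0,0,40,190,-41,0,0,0,0,40,240,-52,0,0,0,0,40,280,-60,0,0,0,0,40,290,-62,0,0,0,0,40,290,-62,0,0,0,0,40]
}}

```text
t: 5.5
tcp_pos: [0.5182, 0.2034, 0.2622]
tool_rot: [0.832, 0.555, -0.0, 0.0]
force: [-0.7, 0.8, -1.5]
finger_gap: 0.559
```

```bash
python3 -c "
from s import *
p=snap('wrist','w4')
go([.540,.315,.262],20)
print(proj(p,[[.540,.315,.126],[.540,.315,.176]]))"
```

```text
t 5.55 tcp [0.5183 0.2027 0.2624] jaw -22.7 z [ 1.e-04 -9.e-04 -1.e+00] F [ 0.3 -0.5 -1.2] gap 0.559
shift mm [112.  -23.3   0.3]
rotvec deg [ 1.00e-02  5.00e-02 -4.27e+01]
[[290.97249446  68.84277404]
 [285.20521917  61.86333603]]
```

View pics/w4.png

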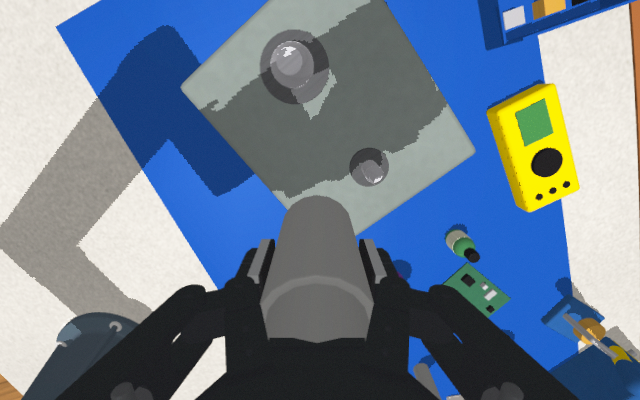

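The wide spigot's collar is at wrist (294,67), close to the prediction of (291,69). The slim spigot is at (369,167). Fitting the collar up close.

Run:
```python
from h import *;import pickle
p=pickle.load(open('w4.pkl','rb'))
im=p['color'][20:120,245:345,::-1];im=cv2.resize(im,None,fx=6,fy=6,interpolation=cv2.INTER_CUBIC)
draw(p,im,.540,.315,[(.126,.032),(.126,.018),(.151,.018),(.176,.010)],np.array([245,20]),6,(0,255,255))
cv2.imwrite('pics/w4c.png',im)
```

```text
(no output)
```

View pics/w4c.png

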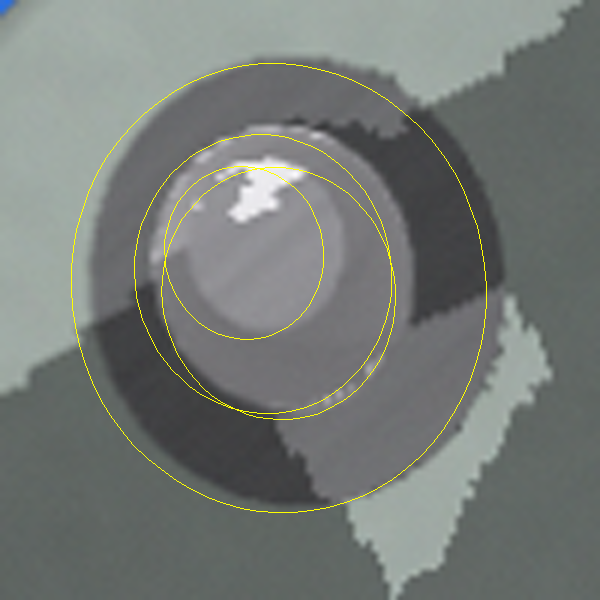

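Run:
```python
from s import *
p=pickle.load(open('w4.pkl','rb'))
f=lambda e:(np.array(e)+.5)/6-.5+np.array([245,20,245,20])
v,r=fitc(p,f([90,55,505,503]),.126,.032);print(v,r.round(2))
v2,r2=fitc(p,f([152,124,414,410]),.151,.018);print(v2,r2.round(2))
v3,r3=fitc(p,f([184,160,344,334]),.176,.010);print(v3,r3.round(2))
# held tube far end/upper-edge silhouette check: where projected tube should be
T=np.array(manip.sense()['tcp_pos'])
print(proj(p,circ(T[0],T[1],T[2]+.058,.024))[:, :].min(0),proj(p,circ(T[0],T[1],T[2]+.058,.024)).max(0))
im=p['color'][180:345,230:400,::-1];im=cv2.resize(im,None,fx=4,fy=4,interpolation=cv2.INTER_CUBIC)
draw(p,im,T[0],T[1],[(T[2]+.058,.024),(T[2]-.032,.024)],np.array([230,180]),4,(0,255,255));cv2.imwrite('pics/w4t.png',im)
```

```text
[0.54322816 0.31496531] [-0.08 -0.15  0.08  0.18]
[0.54298084 0.31471899] [ 0.37  0.51 -0.36 -0.59]
[0.54261421 0.31459248] [ 0.06  0.06 -0.06 -0.07]
[254.25948588 277.63919373] [377.40319613 373.82982437]
```

View pics/w4t.png

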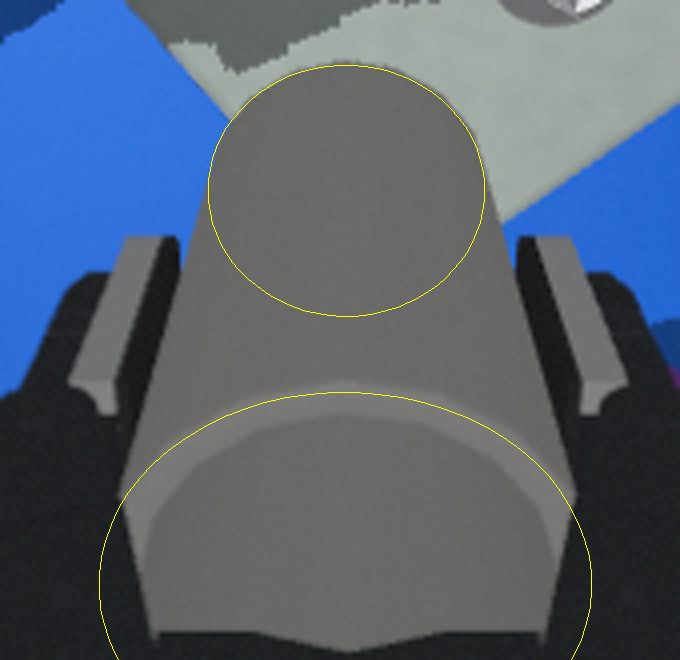

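```bash
python3 -c "
from s import *
go([.543,.3148,.262],20)"
```

```text
t 5.55 tcp [0.5183 0.2027 0.2624] jaw -22.7 z [ 1.e-04 -9.e-04 -1.e+00] F [ 0.3 -0.5 -1.2] gap 0.559
shift mm [113.  -20.5   0.3]
rotvec deg [ 1.00e-02  5.00e-02 -4.27e+01]
```

Call:
{"api": "drive_tool", "payload": {
  "motion": [40,-7,0,0,0,0,40,80,-14,0,0,0,0,40,105,-19,0,0,0,0,40,113,-20.5,0,0,0,0,40,113,-20.5,0,0,0,0,40,113,-20.5,0,0,0,0,40]
}}

```text
t: 6.3
tcp_pos: [0.5428, 0.3133, 0.2623]
tool_rot: [0.833, 0.553, -0.001, 0.001]
force: [1.1, -0.2, -0.9]
finger_gap: 0.555
```

Run:
```python
from s import *
A=snap('scene','s5');B=snap('side','d5')
go([.543,.3148,.262],-22.5)
T=np.array(manip.sense()['tcp_pos']);o=[]
for p in(A,B):
    c=proj(p,[[.543,.315,.2]])[0].astype(int);x,y=max(c[0]-40,0),max(c[1]-60,0)
    im=cv2.resize(p['color'][y:y+110,x:x+80,::-1],None,fx=5,fy=5,interpolation=cv2.INTER_CUBIC)
    draw(p,im,T[0],T[1],[(T[2]-.032,.024),(T[2]+.058,.024)],np.array([x,y]),5,(0,255,255))
    draw(p,im,.543,.3148,[(.126,.032),(.151,.018)],np.array([x,y]),5,(0,255,0));o.append(im)
cv2.imwrite('pics/o5.png',np.hstack(o))
```

```text
t 6.4 tcp [0.5429 0.3136 0.2624] jaw -22.8 z [-2.0e-04 -1.4e-03 -1.0e+00] F [-0.3 -0.3 -0.2] gap 0.561
shift mm [ 1.1 -0.4  0.4]
rotvec deg [ 0.02  0.08 -0.28]
```

View pics/o5.png

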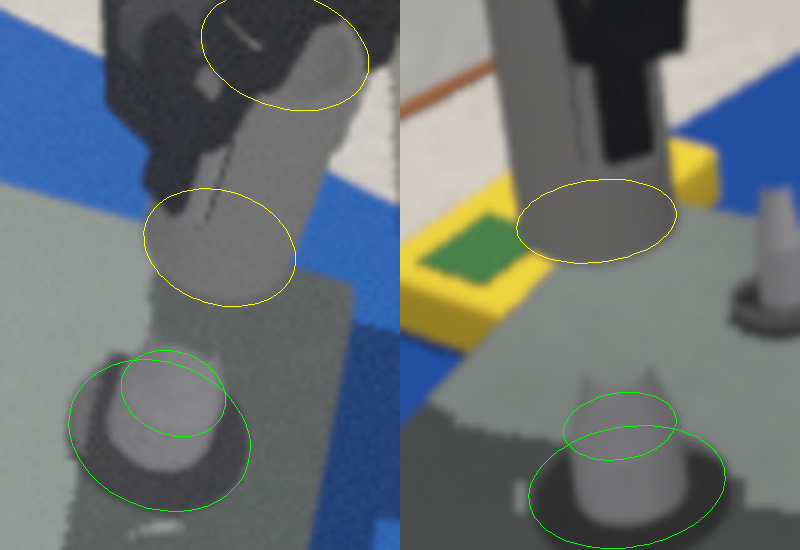

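Call:
{"api": "drive_tool", "payload": {
  "motion": [1,0,15,0,0,0,40,1,0,30,0,0,0,40,1,0,45,0,0,0,40,1,0,53,0,0,0,40,1,0,60,0,0,0,40,1,0,66,0,0,0,40,1,0,70,0,0,0,40,1,0,70,0,0,0,40]
}}

```text
t: 7.4
tcp_pos: [0.5432, 0.3144, 0.1923]
tool_rot: [0.833, 0.554, -0.001, 0.001]
force: [0.3, -0.6, -0.2]
finger_gap: 0.558
```

```bash
cat > chk.py <<'E'
from s import *
k=sys.argv[1]
A=snap('scene','s'+k);B=snap('side','d'+k)
go([.543,.3148,.158],-22.5)
T=np.array(manip.sense()['tcp_pos']);o=[]
for p in(A,B):
    c=proj(p,[[.543,.315,.17]])[0].astype(int);x,y=max(c[0]-35,0),max(c[1]-50,0)
    im=cv2.resize(p['color'][y:y+90,x:x+70,::-1],None,fx=5.5,fy=5.5,interpolation=cv2.INTER_CUBIC);o.append(im)
cv2.imwrite(f'pics/o{k}.png',np.hstack(o))
E
python3 chk.py 6
```

```text
t 7.5 tcp [0.5435 0.3145 0.1927] jaw -22.8 z [ 4.0e-04 -1.1e-03 -1.0e+00] F [-0.8  0.3 -0.6] gap 0.559
shift mm [ 0.1 -0.6 34.7]
rotvec deg [ 0.05  0.05 -0.28]
```

View pics/o6.png

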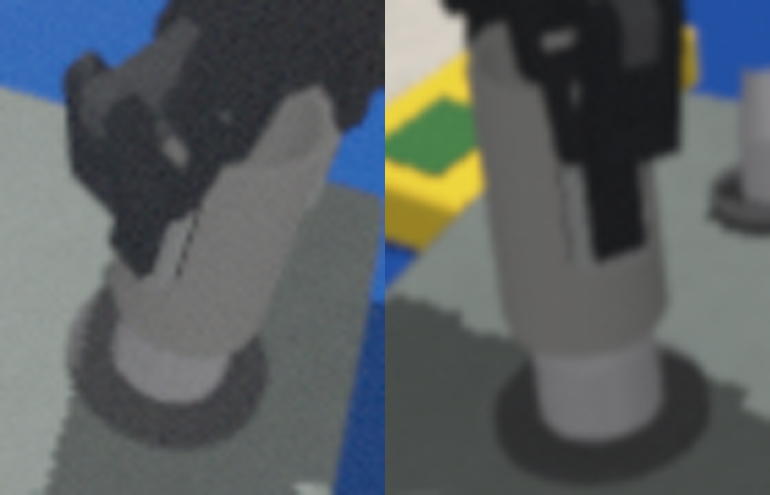

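The tube is on the taper, and the spigot is visible and centred below it at scene crop (172,380) and side crop (599,420). Nothing is touching yet, so I'll continue down.

Call:
{"api": "drive_tool", "payload": {
  "motion": [0,0,5,0,0,0,40,0,0,10,0,0,0,40,0,0,15,0,0,0,40,0,0,20,0,0,0,40,0,0,25,0,0,0,40,0,0,29,0,0,0,40,0,0,29,0,0,0,40]
}}

```text
t: 8.38
tcp_pos: [0.5433, 0.3144, 0.1632]
tool_rot: [0.833, 0.554, -0.001, 0.0]
force: [-0.4, 0.6, -0.8]
finger_gap: 0.558
```

```bash
python3 -c "
from s import *
go([.543,.3148,.158],-22.5)"
```

```text
t 8.38 tcp [0.5433 0.3144 0.1632] jaw -22.8 z [-4.0e-04 -1.4e-03 -1.0e+00] F [-0.4  0.6 -0.8] gap 0.558
shift mm [ 0.3 -0.4  5.2]
rotvec deg [ 0.01  0.09 -0.28]
```

Past the shoulder with no contact force, so the fit is free. Now I'll press down slowly onto the collar.

Call:
{"api": "drive_tool", "payload": {
  "motion": [0,0,2,0,0,0,40,0,0,3.5,0,0,0,40,0,0,5,0,0,0,40,0,0,5,0,0,0,40]
}}

```text
t: 8.88
tcp_pos: [0.5433, 0.3144, 0.1582]
tool_rot: [0.833, 0.554, -0.001, 0.0]
force: [0.2, -0.1, -0.9]
finger_gap: 0.556
```

```bash
python3 -c "
from s import *
go([.543,.3148,.158],-22.5)"
```

```text
t 8.88 tcp [0.5433 0.3144 0.1582] jaw -22.8 z [-4.0e-04 -1.4e-03 -1.0e+00] F [ 0.2 -0.1 -0.9] gap 0.556
shift mm [ 0.3 -0.4  0.2]
rotvec deg [ 0.01  0.09 -0.28]
```

Call:
{"api": "drive_tool", "payload": {
  "motion": [0,0,0.5,0,0,0,40,0,0,1,0,0,0,40,0,0,1,0,0,0,40]
}}

```text
t: 9.25
tcp_pos: [0.5433, 0.3144, 0.158]
tool_rot: [0.833, 0.554, -0.0, 0.001]
force: [-1.5, -0.5, 5.4]
finger_gap: 0.559
```

Call:
{"api": "drive_tool", "payload": {
  "motion": [0,0,1,0,0,0,40,0,0,2,0,0,0,40,0,0,2,0,0,0,40]
}}

```text
t: 9.62
tcp_pos: [0.5433, 0.3144, 0.158]
tool_rot: [0.833, 0.554, 0.0, 0.001]
force: [-3.5, -2.2, 10.5]
finger_gap: 0.556
```

```bash
python3 chk.py 7
```

```text
t 9.72 tcp [0.5434 0.3144 0.158 ] jaw -22.8 z [ 9.0e-04 -1.1e-03 -1.0e+00] F [-3.9 -1.8 10.7] gap 0.56
shift mm [ 0.2 -0.5  0. ]
rotvec deg [ 0.07  0.04 -0.27]
```

View pics/o7.png

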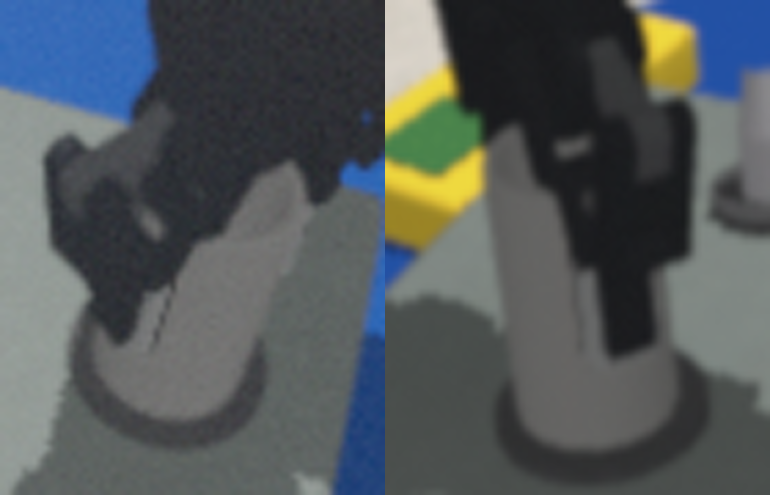

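The tube is home: collar ring visible all round, TCP at 0.158 as expected for seated, and 10.7 N against a hard stop. Releasing.

Call:
{"api": "drive_tool", "payload": {
  "motion": [0,0,0,0,0,0,52,0,0,0,0,0,0,60,0,0,0,0,0,0,72,0,0,0,0,0,0,72,0,0,0,0,0,0,72]
}}

```text
t: 10.35
tcp_pos: [0.5433, 0.3144, 0.1577]
tool_rot: [0.833, 0.554, -0.0, 0.001]
force: [0.1, 0.2, -0.4]
finger_gap: 0.844
```

Call:
{"api": "drive_tool", "payload": {
  "motion": [0,0,-10,0,0,0,72,0,0,-30,0,0,0,72,0,0,-60,0,0,0,72,0,0,-95,0,0,0,72,0,0,-120,0,0,0,72,0,0,-130,0,0,0,72,0,0,-130,0,0,0,72]
}}

```text
t: 11.22
tcp_pos: [0.5434, 0.3146, 0.2884]
tool_rot: [0.833, 0.554, 0.001, 0.001]
force: [1.0, 0.6, 0.3]
finger_gap: 0.849
```

```bash
python3 chk.py 8
```

```text
t 11.32 tcp [0.5426 0.3143 0.2866] jaw -22.8 z [-0.0016 -0.002  -1.    ] F [-0.8  0.4 -0.4] gap 0.845
shift mm [  1.    0.3 128.6]
rotvec deg [-0.04  0.14 -0.27]
```

View pics/o8.png

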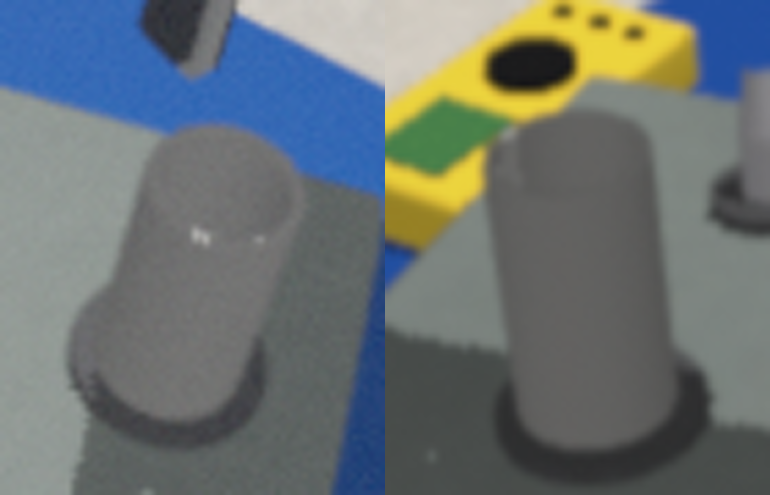

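View pics/s8.png

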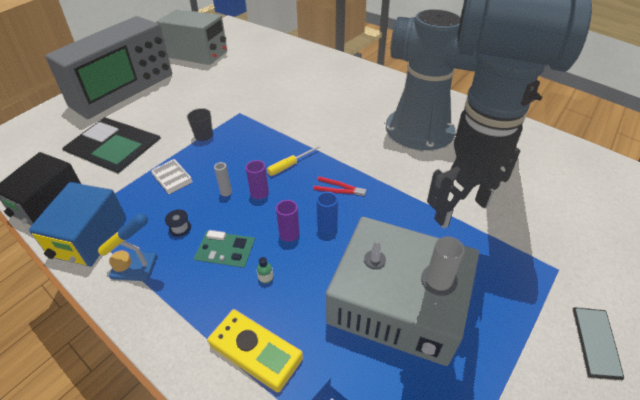

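The tube stands upright on the wide collar at scene (443,265). The slim tube at (223,180) and the look-alikes haven't moved, and the gripper is clear. Handing in.

```bash
python3 -c "
from station import manip
print(manip.sign_off())"
```

```text
the job is handed in; nothing more can be done
None
```

The wide grey tube is on the wide spigot, sitting fully home on its collar. I gripped it, lowered it straight down and pressed it home before letting go. I then backed the gripper off and handed in at about 11.3 s.

- **Seating:** The tube stopped hard at 10.7 N with the tool at z = 0.158 m, the height expected for fully home.
- **After release:** Both the scene and side pictures show the tube upright on the collar. In the scene picture, the slim tube and the look-alikes are where they started. The gripper was well clear, with the tool about 130 mm above its release height and no contact force.
- **Disagreement:** The cameras placed the tube and spigot 3 to 6 mm apart from one another. I used the wrist camera's position for the spigot, and the tube slid on without any side force until it reached the collar.

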